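# Line up the condiments by height

### The job

Line up the four condiments that stand in front of the wooden ledge (pepper mill, spice jar, salt shaker, mustard pot) along the ledge in order of height: the tallest on the cork mat at the end where the red tin stands, then down to the shortest at the other end. Stand each upright in the middle of its own mat, one to a mat, let go of them all, and do not knock any of them over on the way.

Things in the scene. Friction and masses are not known exactly. Their poses are not given: they have to be found in the camera images.
- mill_mid (a point): Pepper mill of brown turned wood with a steel knob, loose; there is a similar mill at the back of the worktop that is no part of this, this one stands in front of the ledge. 170 mm tall; round: body up to 58 mm across, to 122 mm high, then a head 49 mm across to 159 mm, then a 12 mm knob. 0.18 kg. Its point is its centre, half-way up on its axis (85 mm above its foot); z is its upright axis.
- spice_jar_mid (a point): Slim round spice jar filled with red-brown spice, with a blank white paper band and a black screw cap (the cap is fixed), loose. 125 mm tall, 46 mm across, cap 45 mm across over the top 26 mm. 0.18 kg. Its point is its centre, half-way up on its axis (62.5 mm above its foot); z is its upright axis.
- salt_mid (a point): Clear glass salt shaker with white salt and a grey metal domed top, loose. 90 mm tall, round, 44 mm across at its widest, top 34 mm across above 74 mm. 0.1 kg. Its point is its centre, half-way up on its axis (45 mm above its foot); z is its upright axis.
- mustard_pot_mid (a point): Small round blue ceramic mustard pot with a blue lid (fixed to it) and a little pale wooden knob on top, loose. 58 mm tall with its knob; the pot is 50 mm across from 6 to 42 mm high, the lid 49 mm from 46 to 52 mm. 0.15 kg. Its point is its centre, half-way up on its axis (29 mm above its foot); z is its upright axis.
- cork_a_top (a point): Round cork mat, 76 mm across, 3 mm thick, fixed on the wooden ledge; outermost on the ledge's +y side (left from the robot). The four mats stand in a straight row along the ledge (90 x 400 mm, 16 mm high, fixed), 95 mm from centre to centre. The point is the centre of the mat's top, 19 mm above the worktop; z points up, y along the row to the left.
- cork_b_top (a point): Round cork mat, 76 mm across, 3 mm thick, fixed on the wooden ledge; second from the left. The four mats stand in a straight row along the ledge (90 x 400 mm, 16 mm high, fixed), 95 mm from centre to centre. The point is the centre of the mat's top, 19 mm above the worktop; z points up, y along the row to the left.
- cork_c_top (a point): Round cork mat, 76 mm across, 3 mm thick, fixed on the wooden ledge; third from the left. The four mats stand in a straight row along the ledge (90 x 400 mm, 16 mm high, fixed), 95 mm from centre to centre. The point is the centre of the mat's top, 19 mm above the worktop; z points up, y along the row to the left.
- cork_d_top (a point): Round cork mat, 76 mm across, 3 mm thick, fixed on the wooden ledge; outermost on the right. The four mats stand in a straight row along the ledge (90 x 400 mm, 16 mm high, fixed), 95 mm from centre to centre. The point is the centre of the mat's top, 19 mm above the worktop; z points up, y along the row to the left.
- red_tin: Food tin with a red label round its side and a bare grey steel lid as seen from above, 75 mm across, 58 mm tall, fixed on the worktop just beyond one end of the ledge, 97 mm from the centre of the nearest mat; at the other end, just as far off, stands an orange (77 mm across, 70 mm tall, fixed). Its origin is the centre of its underside. Which of the two ends has the tin varies.
Mind the look-alikes: they are no part of the job. Leave any pink or yellow look-alike of the part that bears spice_jar_mid alone.

How it is judged:
By the outcome, as a careful person would: the job done as asked, in the order asked, and still so for the second after the job is handed in, with the robot touching nothing.
It also fails if it takes over 112 s, if anything falls off the work surface, if the arm or the gripper's body presses on something with over 40 N, if the wrist force passes 120 N, or if a joint passes its speed limit or range.

### The arm

A 6-joint arm with a two-finger parallel gripper is mounted at the origin on a cart in front of the work surface, level with it; the furniture and walls round the work are solid. World frame = base frame: x ahead of the robot, y to its left, z up, the work surface at z = 0. Lengths are in m, angles in rad, forces in N, time in s.
With the tool pointing down it reaches from about 0.425 to 0.95 m from the base axis. Payload 14.7 kg.
Tool frame: the origin (TCP) lies midway between the tips of the shut fingers; the grasp point (between the pads) lies behind it (tcp_to_grasp is the z of the grasp point in the tool frame, in m); z points along the fingers, y is the line along which they close (so a half turn about z gives the same grasp; the last joint's range is limited). The gripper opens to 85 mm and grips with 20 to 120 N. Pads are 22 mm wide; open, the fingers measure 114 mm over their backs; the gripper's body (76 mm by 85 mm) begins 54 mm behind the grasp point. The pads swing forward as they close: fully open they stand 13 mm farther back than shut.
Start: joints at [-1.221, 0.48, 1.596, -0, 1.065, -0.047], TCP at [0.251, -0.599, 0.231] pointing down, gripper open.
Joint ranges: [-2.75, 2.75], [-0.82, 2.05], [0.23, 2.67], [-1.56, 4.7], [0.09, 2.69], [-2.92, 2.92]. Speed limits (rad/s): [1.89, 1.89, 2.39, 3.01, 3.01, 3.01].

### API

Orientations are given as a rotation vector (axis times angle).
In Python, from plant import * gives the robot as it stands. The module is installed in compiled form; this text tells all that it offers.
- The arm moves only by the tool arm_command, never from a script. Its argument "series" is a list of rows, each a list of 3 entries, a list of its own where there are three numbers: the turn, a rotation vector about the tool's x, y, z as a fraction of full scale, then the shift along the tool's x, y, z as a fraction of full scale, then the closure, from 0 (fully open) to 1 (shut). A call has exactly 10 rows; each row shifts and turns the commanded pose from where the row before left it, along the tool's axes as they then stand; what a row does not reach is not made up. Full scale, the value 1, is 0.025 m for a shift and 8 degrees for a turn. A row lasts 1/8 s, in which the tool goes at most 62.5 mm and 10.7 degrees, less where a joint would pass 70% of its speed; a pose out of reach is approached as far as the arm can. A call with a number of a shift or a turn outside -1 to 1 is refused whole. A call with a gripper value outside its range is refused whole. The fingers move at their own pace and stop on an object; the grip force is fixed at half the most. Time passes only in rows, so rows that do not move let the fingers close, or fill a call up. It gives the time, the measured TCP pose, the force, the opening and the grip force at its end, in the units of the state.
- sense(): the state, without advancing time (a new reading comes with each control period).
- read_camera(name): name is "scene" or "top" or "wrist"; returns the picture (400x640x3 uint8, blue, green, red); there is no depth.
- calibration(name): a dict with "K" (3x3 intrinsics, pixels), "k1" (the pictures are not rectified: a ray, as slopes to the right and down, at radius r is drawn at 1 + k1 r^2 times it, then the intrinsics apply), "world_from_camera" (4x4, takes a point from camera to world coordinates); the wrist camera has in their place "hand_eye" (4x4, takes a point from camera to tool coordinates, whose origin is the TCP and whose axes are the flange's). Camera axes: x right, y down, z forward; pixel columns grow to the right and rows downward; lengths in m; the calibration is good to about 2 mm. A picture is of the moment at which its call begins: read the wrist's pose just before it. calibration takes no time and is no camera call.
- sign_off(): hands the job in; it is judged then, once.
The state is a dict: "time": time; "joints": joint angles; "dq": joint speeds; "joint_efforts": joint torques, N m; "eef_pos": TCP position; "ee_rot": TCP orientation; "contact_force": force on the tool from outside, world axes, zero at the start; "moment": the same for the moment, N m; "grip_width": finger opening in m; "gripper_force": force on a finger pad.
Only numpy, scipy, OpenCV 4.12 (cv2) and the standard library are available. Lean on these libraries where they do the work, as an engineer would, in place of code of your own. Each camera call takes 0.05 s, during which the arm holds its last target. There are 200 camera calls.

## Working session

There is one attempt and no reset: what is moved stays moved. The work goes in short steps, Python scripts to look and compute and a tool call to move; the robot and the scene stay as the last step left them, time stands still between calls to the robot, and variables do not carry over. Pictures are saved under pics/ and viewed, at most 16 in all, crops included, and the job is handed in when it is done.

Besides the shell and the picture viewer there is one more tool, called after ">>>" by a JSON object that holds its "method" and its "body". arm_command: Moves the arm, as the interface text tells. Its arguments: {"type":"object","properties":{"series":{"type":"array","items":{"type":"array"}}},"required":["series"]}

```bash
mkdir -p pics; python3 - <<'E'
from plant import *
import cv2
s=sense(); print(s)
for n in("scene","top"):
    cv2.imwrite(f"pics/{n}0.png",read_camera(n)); print(n,calibration(n))
print(calibration("wrist"))
E
```

```text
{'time': 0.0, 'joints': array([-1.22058595e+00,  4.80817034e-01,  1.59686595e+00,  3.38739973e-06,
        1.06507093e+00, -4.65914068e-02]), 'dq': array([-5.83714744e-04,  2.51284768e-04, -1.30256265e-03,  6.64312428e-04,
        4.50531196e-05, -9.19169026e-04]), 'joint_efforts': array([ 1.11583879e-03, -9.50622940e+01, -4.30177116e+01, -8.58505109e-05,
        1.23875213e-02, -1.79835070e-06]), 'eef_pos': array([ 0.2510951 , -0.59911224,  0.23068494]), 'ee_rot': array([-3.07883875e+00, -6.18984831e-01,  2.71156144e-04]), 'contact_force': array([ 0.29029074, -0.29757525, -0.2625334 ]), 'moment': array([-0.01021559,  0.00603673,  0.01709674]), 'gripper_force': 0.0, 'grip_width': 0.08518516383057138}
scene {'K': array([[506.70579421,   0.        , 320.99901554],
       [  0.        , 506.70579421, 198.67982748],
       [  0.        ,   0.        ,   1.        ]]), 'k1': -0.1422427891496758, 'world_from_camera': array([[-0.45686861, -0.3673999 ,  0.81011628, -0.50599574],
       [-0.88952492,  0.19285369, -0.41418942,  0.52662741],
       [-0.00406076, -0.90984876, -0.41492016,  0.600
[... 372 characters left out ...]
792713, -0.01178338,  0.03147287],
       [ 0.00988972, -0.10227862, -0.99470663,  1.21941374],
       [ 0.        ,  0.        ,  0.        ,  1.        ]])}
{'K': array([[352.73072228,   0.        , 317.94012874],
       [  0.        , 352.73072228, 197.47000607],
       [  0.        ,   0.        ,   1.        ]]), 'k1': -0.0117442857188052, 'hand_eye': array([[ 6.92426076e-04, -9.65452763e-01, -2.60577212e-01,
         6.48920426e-02],
       [ 9.99998902e-01,  3.27032849e-04,  1.44560050e-03,
        -2.58571689e-05],
       [-1.31044169e-03, -2.60577927e-01,  9.65451929e-01,
        -1.42433893e-01],
       [ 0.00000000e+00,  0.00000000e+00,  0.00000000e+00,
         1.00000000e+00]])}
```

View pics/scene0.png

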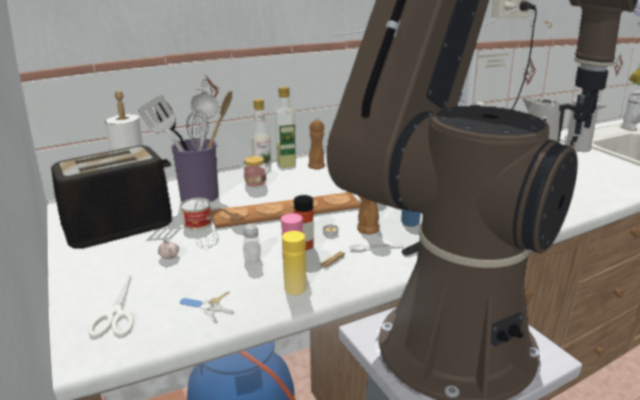

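View pics/top0.png

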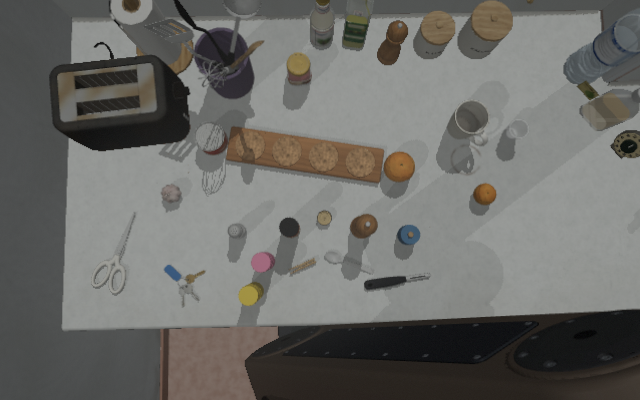

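```bash
python3 -c "
import plant;print([n for n in dir(plant) if n[0]!='_'], getattr(plant,'tcp_to_grasp',None))"
```

```text
['Unreachable', 'calibration', 'read_camera', 'sense', 'sign_off', 'tcp_to_grasp'] -0.0187
```

```bash
python3 - <<'E'
import cv2
t=cv2.imread('pics/top0.png')[110:310,190:440]
cv2.imwrite('pics/c1.png',cv2.resize(t,None,fx=3,fy=3,interpolation=cv2.INTER_CUBIC)[:600])
s=cv2.imread('pics/scene0.png')[180:300,190:440]
cv2.imwrite('pics/c2.png',cv2.resize(s,None,fx=3.2,fy=3.2,interpolation=cv2.INTER_CUBIC))
E
```

```text
(no output)
```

View pics/c1.png

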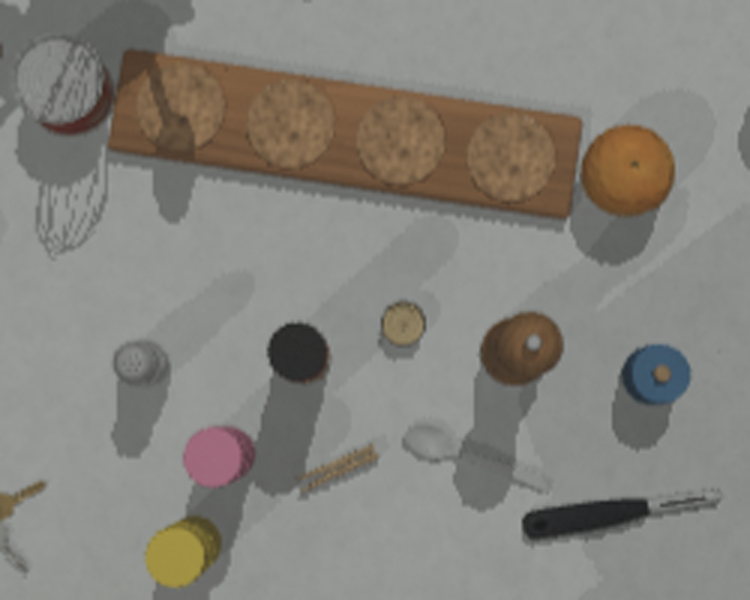

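View pics/c2.png

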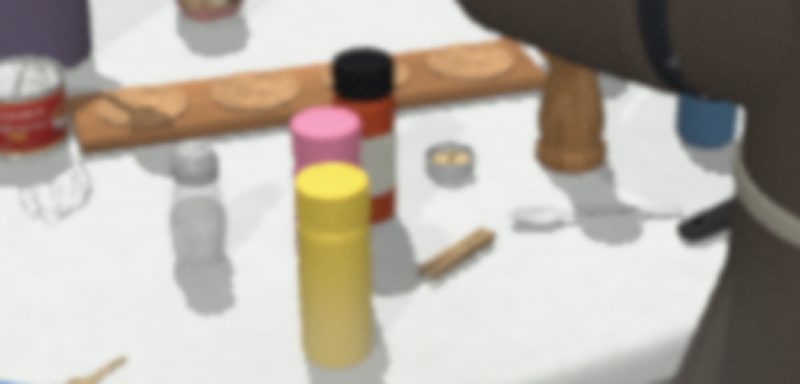

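```bash
cat > h.py <<'E'
from plant import *
import numpy as np, cv2
from scipy.spatial.transform import Rotation as R
def ray(name,u,v,T=None):
    c=calibration(name);K=c["K"];d=np.array([(u-K[0,2])/K[0,0],(v-K[1,2])/K[1,1]])
    x=d.copy()
    for _ in range(20): x=d/(1+c["k1"]*(x@x))
    T=c["world_from_camera"] if T is None else T
    r=T[:3,:3]@np.r_[x,1]; return T[:3,3],r/np.linalg.norm(r)
def atz(o,r,z): return o+r*(z-o[2])/r[2]
def tri(rays):
    A=sum(np.eye(3)-np.outer(r,r) for o,r in rays); b=sum((np.eye(3)-np.outer(r,r))@o for o,r in rays)
    p=np.linalg.solve(A,b); return p,[np.linalg.norm(np.cross(p-o,r)) for o,r in rays]
def wristT():
    s=sense();T=np.eye(4);T[:3,:3]=R.from_rotvec(s["ee_rot"]).as_matrix();T[:3,3]=s["eef_pos"]
    return T@calibration("wrist")["hand_eye"]
def proj(p,T,name="wrist"):
    c=calibration(name);q=np.linalg.inv(T)@np.r_[p,1];x=q[:2]/q[2];x=x*(1+c["k1"]*x@x);return x*c["K"][0,0]+c["K"][:2,2]
E
python3 - <<'E'
from h import *
np.set_printoptions(precision=4,suppress=True)
t=lambda u,v:ray("top",190+(u+.5)/3-.5,110+(v+.5)/3-.5)
s=lambda u,v:ray("scene",190+(u+.5)/3.2-.5,180+(v+.5)/3.2-.5)
P=dict(mill=(533,342,.17),spice=(298,351,.125),salt=(137,361,.09),must=(662,374,.058),a=(181,106,.019),b=(290,123,.019),c=(400,140,.019),d=(511,157,.019),tin=(60,82,.058),yellow=(177,555,.12),pink=(218,457,.1),egg=(403,323,.02))
S=dict(spice=(363,62),salt=(194,155),a=(140,106),b=(255,90),d=(470,62),pink=(327,124),yellow=(333,182))
for n,(u,v,z) in P.items():
    print(n,atz(*t(u,v),z), tri([t(u,v),s(*S[n])]) if n in S else '')
E
```

```text
mill [ 0.4496 -0.09    0.17  ] 
spice [0.4483 0.0848 0.125 ] (array([0.4485, 0.0848, 0.1202]), [np.float64(0.0002376083700258323), np.float64(0.00023760837002584503)])
salt [0.4445 0.2131 0.09  ] (array([0.4452, 0.2155, 0.0785]), [np.float64(0.0005536746715960595), np.float64(0.0005536746715960765)])
must [ 0.4274 -0.2069  0.058 ] 
a [0.6639 0.1868 0.019 ] (array([0.665 , 0.1876, 0.0144]), [np.float64(0.00023067645882328676), np.float64(0.0002306764588234462)])
b [0.6477 0.0942 0.019 ] (array([0.648 , 0.0935, 0.0156]), [np.float64(0.000997199620534939), np.float64(0.0009971996205348638)])
c [0.6314 0.0008 0.019 ] 
d [ 0.6151 -0.0934  0.019 ] (array([ 0.6156, -0.0945,  0.0145]), [np.float64(0.000712525137389923), np.float64(0.0007125251373899847)])
tin [0.677  0.2812 0.058 ] 
yellow [0.2963 0.1783 0.12  ] (array([0.2961, 0.1777, 0.1206]), [np.float64(0.0005661693882436558), np.float64(0.0005661693882436563)])
pink [0.3686 0.149  0.1   ] (array([0.3694, 0.1474, 0.1206]), [np.float64(0.0006685580655563626), np.float64(0.0006685580655564012)])
egg [0.4752 0.0014 0.02  ]
```

Candidates (top view): mill (368,224) in front of the ledge vs the back mill (393,40); spice jar with the black cap and red-brown body (289,227) vs pink (262,262) and yellow (249,295); salt (236,230) vs the small egg-cup thing (324,218) and glass items (516,130); mustard pot blue (410,234). The red tin (210,137) stands at the +y end, so the mill goes on a, spice on b, salt on c, mustard on d. The crops confirm this. I place d first, then c, b and a. First I turn the tool so it closes across the row.

>>> {"method": "arm_command", "body": {"series": [[[0, 0, -0.717], [0, 0, -0.2], 0], [[0, 0, -0.717], [0, 0, -0.2], 0], [[0, 0, -0.717], [0, 0, 0], 0], [[0, 0, -0.717], [0, 0, 0], 0], [[0, 0, -0.717], [0, 0, 0], 0], [[0, 0, -0.717], [0, 0, 0], 0], [[0, 0, -0.717], [0, 0, 0], 0], [[0, 0, -0.717], [0, 0, 0], 0], [[0, 0, -0.717], [0, 0, 0], 0], [[0, 0, -0.717], [0, 0, 0], 0]]}}

```text
time: 1.35
eef_pos: [0.2511, -0.5993, 0.2409]
ee_rot: [-2.401, -2.025, -0.0]
contact_force: [-0.5, -0.6, 0.0]
grip_width: 0.0853
gripper_force: 0.0
```

```bash
cat >> h.py <<'E'
def go(*p):
    s=sense();M=R.from_rotvec(s["ee_rot"]).as_matrix()
    print("units",np.round(M.T@(np.array(p)-s["eef_pos"])/.025,2),"tilt z",np.round(M[:,2],3),"yaw",np.arctan2(M[1,0],M[0,0]).round(3),"pos",s["eef_pos"].round(4),"t",s["time"].round(2),"w",round(s["grip_width"],4))
E
python3 -c "
from h import *
go(.427,-.207,.21)"
```

```text
Traceback (most recent call last):
  File "h.py", line 21, in go
    print("units",np.round(M.T@(np.array(p)-s["eef_pos"])/.025,2),"tilt z",np.round(M[:,2],3),"yaw",np.arctan2(M[1,0],M[0,0]).round(3),"pos",s["eef_pos"].round(4),"t",s["time"].round(2),"w",round(s["grip_width"],4))
                                                                                                                                                                       ^^^^^^^^^^^^^^^
AttributeError: 'float' object has no attribute 'round'
```

```bash
sed -i 's/s\["time"\].round(2)/round(s["time"],2)/' h.py
python3 -c "
from h import *
go(.427,-.207,.21)"
```

```text
units [16.65  4.29  1.25] tilt z [-0.     0.001 -1.   ] yaw 1.401 pos [ 0.2511 -0.5993  0.2409] t 1.35 w 0.0853
```

>>> {"method": "arm_command", "body": {"series": [[[0, 0, 0], [0.85, 0.22, 0], 0], [[0, 0, 0], [0.85, 0.22, 0], 0], [[0, 0, 0], [0.85, 0.22, 0], 0], [[0, 0, 0], [0.85, 0.22, 0], 0], [[0, 0, 0], [0.85, 0.22, 0], 0], [[0, 0, 0], [0.85, 0.22, 0], 0], [[0, 0, 0], [0.85, 0.22, 0], 0], [[0, 0, 0], [0.85, 0.22, 0], 0], [[0, 0, 0], [0.85, 0.22, 0], 0], [[0, 0, 0], [0.85, 0.22, 0], 0]]}}

```text
time: 2.6
eef_pos: [0.3425, -0.3983, 0.2413]
ee_rot: [2.405, 2.021, 0.0]
contact_force: [-0.6, -0.1, -0.6]
grip_width: 0.0853
gripper_force: 0.0
```

>>> {"method": "arm_command", "body": {"series": [[[0, 0, 0], [0.9, 0.23, 0.1], 0], [[0, 0, 0], [0.9, 0.23, 0.1], 0], [[0, 0, 0], [0.9, 0.23, 0.1], 0], [[0, 0, 0], [0.9, 0.23, 0.1], 0], [[0, 0, 0], [0.9, 0.23, 0.1], 0], [[0, 0, 0], [0.9, 0.23, 0.1], 0], [[0, 0, 0], [0.9, 0.23, 0.1], 0], [[0, 0, 0], [0.9, 0.23, 0.1], 0], [[0, 0, 0], [0.9, 0.23, 0.1], 0], [[0, 0, 0], [0, 0, 0], 0]]}}

```text
time: 3.85
eef_pos: [0.4281, -0.2074, 0.2187]
ee_rot: [-2.403, -2.023, -0.0]
contact_force: [0.3, 0.2, 0.1]
grip_width: 0.085
gripper_force: 0.0
```

```bash
python3 - <<'E'
from h import *
go(.4274,-.2069,.06)
T=wristT();np.save('T1.npy',T);cv2.imwrite('pics/w1.png',read_camera("wrist"))
print(proj([.4274,-.2069,.058],T),proj([.4496,-.09,.17],T))
E
```

```text
units [ 0.01 -0.03  6.35] tilt z [-0.  0. -1.] yaw 1.4 pos [ 0.4281 -0.2074  0.2187] t 3.85 w 0.085
[317.73273173 178.58065095] [321.9951854 -13.0677368]
```

View pics/w1.png

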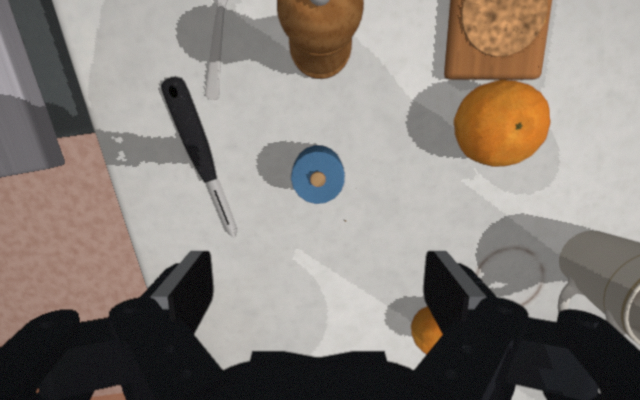

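The mustard knob sits at (318,179), where the top-view estimate predicted it (317.7,178.6). The mill is close on the camera side, so I turn by −46° while descending.

```bash
python3 - <<'E'
from h import *
T=np.load('T1.npy')
print(tri([ray("wrist",318,179,T),ray("top",190+662.5/3-.5,110+374.5/3-.5)]))
E
```

```text
(array([ 0.42750234, -0.20731743,  0.05686724]), [np.float64(0.00023017569190653117), np.float64(0.00023017569190653987)])
```

>>> {"method": "arm_command", "body": {"series": [[[0, 0, 0.72], [0, 0, 0.6], 0], [[0, 0, 0.72], [0, 0, 0.6], 0], [[0, 0, 0.72], [0, 0, 0.6], 0], [[0, 0, 0.72], [0, 0, 0.6], 0], [[0, 0, 0.72], [0, 0, 0.6], 0], [[0, 0, 0.72], [0, 0, 0.6], 0], [[0, 0, 0.72], [0, 0, 0.6], 0], [[0, 0, 0.72], [0, 0, 0.6], 0], [[0, 0, 0], [0, 0, 0], 0], [[0, 0, 0], [0, 0, 0], 0]]}}

```text
time: 5.15
eef_pos: [0.4279, -0.2094, 0.0993]
ee_rot: [3.003, 0.922, 0.0]
contact_force: [-0.6, -0.2, -0.8]
grip_width: 0.0851
gripper_force: 0.0
```

```bash
python3 -c "
from h import *
go(.4274,-.2069,.008)"
```

```text
units [ 0.04 -0.1   3.65] tilt z [ 0. -0. -1.] yaw 0.596 pos [ 0.4279 -0.2094  0.0993] t 5.15 w 0.0851
```

>>> {"method": "arm_command", "body": {"series": [[[0, 0, 0], [0.04, -0.09, 0.6], 0], [[0, 0, 0], [0, 0, 0.6], 0], [[0, 0, 0], [0, 0, 0.6], 0], [[0, 0, 0], [0, 0, 0.6], 0], [[0, 0, 0], [0, 0, 0.6], 0], [[0, 0, 0], [0, 0, 0.4], 0], [[0, 0, 0], [0, 0, 0.25], 0], [[0, 0, 0], [0, 0, 0], 0], [[0, 0, 0], [0, 0, 0], 1], [[0, 0, 0], [0, 0, 0], 1]]}}

```text
time: 6.4
eef_pos: [0.4276, -0.2068, 0.0079]
ee_rot: [3.004, 0.919, 0.001]
contact_force: [-0.3, 0.3, 0.1]
grip_width: 0.0517
gripper_force: 0.0
```

>>> {"method": "arm_command", "body": {"series": [[[0, 0, 0], [0, 0, 0], 1], [[0, 0, 0], [0, 0, 0], 1], [[0, 0, 0], [0, 0, 0], 1], [[0, 0, 0], [0, 0, 0], 1], [[0, 0, 0], [0, 0, 0], 1], [[0, 0, 0], [0, 0, 0], 1], [[0, 0, 0], [0, 0, 0], 1], [[0, 0, 0], [0, 0, 0], 1], [[0, 0, 0], [0, 0, 0], 1], [[0, 0, 0], [0, 0, 0], 1]]}}

```text
time: 7.65
eef_pos: [0.4276, -0.2068, 0.0083]
ee_rot: [3.004, 0.919, 0.001]
contact_force: [-2.1, 0.6, 11.1]
grip_width: 0.0484
gripper_force: 60.0
```

```bash
python3 -c "
from h import *
go(.6151,-.0934,.12)"
```

```text
units [ 8.76  0.44 -4.46] tilt z [ 0.001 -0.    -1.   ] yaw 0.594 pos [ 0.4276 -0.2068  0.0083] t 7.65 w 0.0484
```

>>> {"method": "arm_command", "body": {"series": [[[0, 0, 0], [0, 0, -0.5], 1], [[0, 0, 0], [0, 0, -0.8], 1], [[0, 0, -0.72], [0, 0, -0.8], 1], [[0, 0, -0.72], [0, 0, -0.8], 1], [[0, 0, -0.72], [0, 0, -0.8], 1], [[0, 0, -0.72], [0, 0, -0.8], 1], [[0, 0, -0.72], [0, 0, -0.8], 1], [[0, 0, -0.72], [0, 0, -0.8], 1], [[0, 0, -0.72], [0, 0, -0.8], 1], [[0, 0, -0.72], [0, 0, -0.6], 1]]}}

```text
time: 8.9
eef_pos: [0.4272, -0.2065, 0.1967]
ee_rot: [2.401, 2.025, 0.001]
contact_force: [-0.5, -0.2, -2.8]
grip_width: 0.0486
gripper_force: 62.5
```

```bash
python3 -c "
from h import *
go(.6151,-.0934,.12)"
```

```text
units [5.73 6.64 3.07] tilt z [ 0.001 -0.    -1.   ] yaw 1.401 pos [ 0.4272 -0.2065  0.1967] t 8.9 w 0.0486
```

>>> {"method": "arm_command", "body": {"series": [[[0, 0, 0], [0.637, 0.738, 0.05], 1], [[0, 0, 0], [0.637, 0.738, 0.05], 1], [[0, 0, 0], [0.637, 0.738, 0.05], 1], [[0, 0, 0], [0.637, 0.738, 0.05], 1], [[0, 0, 0], [0.637, 0.738, 0.05], 1], [[0, 0, 0], [0.637, 0.738, 0.05], 1], [[0, 0, 0], [0.637, 0.738, 0.05], 1], [[0, 0, 0], [0.637, 0.738, 0.05], 1], [[0, 0, 0], [0.637, 0.738, 0.05], 1], [[0, 0, 0], [0, 0, 0], 1]]}}

```text
time: 10.15
eef_pos: [0.6172, -0.0927, 0.1834]
ee_rot: [2.403, 2.023, 0.0]
contact_force: [0.2, -0.1, -1.3]
grip_width: 0.0486
gripper_force: 62.5
```

```bash
python3 - <<'E'
from h import *
go(.6151,-.0934,.08)
T=wristT();np.save('T2.npy',T);cv2.imwrite('pics/w2.png',read_camera("wrist"))
for p in ([.6639,.1868,.019],[.6477,.0942,.019],[.6314,.0008,.019],[.6151,-.0934,.019]): print(proj(p,T).round(1))
E
```

```text
units [-0.04 -0.08  4.14] tilt z [ 0.  0. -1.] yaw 1.399 pos [ 0.6172 -0.0927  0.1834] t 10.15 w 0.0486
[ 316.5 -223.9]
[316.3 -68.2]
[316.2  65.1]
[316.3 179.3]
```

View pics/w2.png

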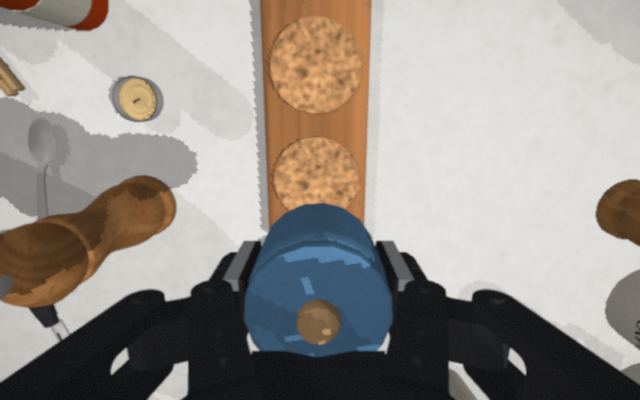

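The ledge runs up the picture, with mat c at (316,65) as predicted (316.2,65.1) and mat d at (316,178). The pot is held upright with its knob at (318,322). I lower it onto d.

>>> {"method": "arm_command", "body": {"series": [[[0, 0, 0], [-0.04, -0.08, 0.8], 1], [[0, 0, 0], [0, 0, 0.8], 1], [[0, 0, 0], [0, 0, 0.8], 1], [[0, 0, 0], [0, 0, 0.8], 1], [[0, 0, 0], [0, 0, 0.8], 1], [[0, 0, 0], [0, 0, 0.8], 1], [[0, 0, 0], [0, 0, 0.6], 1], [[0, 0, 0], [0, 0, 0.4], 1], [[0, 0, 0], [0, 0, 0.1], 1], [[0, 0, 0], [0, 0, 0], 1]]}}

```text
time: 11.45
eef_pos: [0.6136, -0.0947, 0.0366]
ee_rot: [2.405, 2.021, 0.0]
contact_force: [-0.3, 0.8, -1.5]
grip_width: 0.0484
gripper_force: 62.5
```

```bash
python3 - <<'E'
from h import *
go(.6151,-.0934,.0277)
E
```

```text
units [0.06 0.05 0.36] tilt z [ 0. -0. -1.] yaw 1.398 pos [ 0.6136 -0.0947  0.0366] t 11.45 w 0.0484
```

>>> {"method": "arm_command", "body": {"series": [[[0, 0, 0], [0.06, 0.05, 0.15], 1], [[0, 0, 0], [0, 0, 0.12], 1], [[0, 0, 0], [0, 0, 0.06], 1], [[0, 0, 0], [0, 0, 0], 1], [[0, 0, 0], [0, 0, 0], 0.3], [[0, 0, 0], [0, 0, 0], 0], [[0, 0, 0], [0, 0, 0], 0], [[0, 0, 0], [0, 0, 0], 0], [[0, 0, 0], [0, 0, 0], 0], [[0, 0, 0], [0, 0, 0], 0]]}}

```text
time: 12.7
eef_pos: [0.6149, -0.0934, 0.0281]
ee_rot: [-2.405, -2.021, 0.0]
contact_force: [0.4, -0.2, 0.5]
grip_width: 0.0853
gripper_force: 0.0
```

>>> {"method": "arm_command", "body": {"series": [[[0, 0, 0], [0, 0, -0.4], 0], [[0, 0, 0], [0, 0, -0.7], 0], [[0, 0, 0], [0, 0, -1], 0], [[0, 0, 0], [0, 0, -1], 0], [[0, 0, 0], [0, 0, -1], 0], [[0, 0, 0], [0, 0, -1], 0], [[0, 0, 0], [0, 0, -1], 0], [[0, 0, 0], [0, 0, -1], 0], [[0, 0, 0], [0, 0, -1], 0], [[0, 0, 0], [0, 0, 0], 0]]}}

```text
time: 13.95
eef_pos: [0.616, -0.0936, 0.2338]
ee_rot: [2.402, 2.019, 0.004]
contact_force: [0.7, 0.2, 0.3]
grip_width: 0.0855
gripper_force: 0.0
```

```bash
python3 - <<'E'
from h import *
go(.445,.2135,.23)
T=wristT();np.save('T3.npy',T);im=read_camera("wrist");cv2.imwrite('pics/w3.png',im)
print(proj([.6151,-.0934,.077],T),proj([.6151,-.0934,.019],T))
E
```

```text
units [10.92 -8.85  0.11] tilt z [ 0.005 -0.001 -1.   ] yaw 1.398 pos [ 0.616  -0.0936  0.2338] t 13.95 w 0.0855
[316.62835502 179.83064814] [316.5163508 167.7546921]
```

View pics/w3.png

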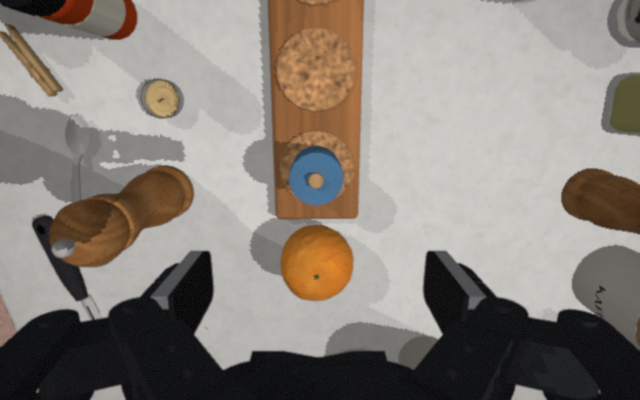

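The pot stands centred on mat d, knob at (316,180) against a predicted (316.6,179.8). Next is the salt.

>>> {"method": "arm_command", "body": {"series": [[[0, 0, 0], [0.95, -0.77, 0], 0], [[0, 0, 0], [0.95, -0.77, 0], 0], [[0, 0, 0], [0.95, -0.77, 0], 0], [[0, 0, 0], [0.95, -0.77, 0], 0], [[0, 0, 0], [0.95, -0.77, 0], 0], [[0, 0, 0], [0.95, -0.77, 0], 0], [[0, 0, 0], [0.95, -0.77, 0], 0], [[0, 0, 0], [0.95, -0.77, 0], 0], [[0, 0, 0], [0.95, -0.77, 0], 0], [[0, 0, 0], [0.95, -0.77, 0], 0]]}}

```text
time: 15.25
eef_pos: [0.465, 0.1743, 0.2301]
ee_rot: [-2.405, -2.021, 0.001]
contact_force: [0.3, 0.3, -0.9]
grip_width: 0.0855
gripper_force: 0.0
```

>>> {"method": "arm_command", "body": {"series": [[[0, 0, 0], [0.47, -0.38, 0.2], 0], [[0, 0, 0], [0.47, -0.38, 0.2], 0], [[0, 0, 0], [0.47, -0.38, 0.2], 0], [[0, 0, 0], [0, 0, 0.2], 0], [[0, 0, 0], [0, 0, 0.2], 0], [[0, 0, 0], [0, 0, 0.2], 0], [[0, 0, 0], [0, 0, 0], 0], [[0, 0, 0], [0, 0, 0], 0], [[0, 0, 0], [0, 0, 0], 0], [[0, 0, 0], [0, 0, 0], 0]]}}

```text
time: 16.5
eef_pos: [0.4442, 0.2134, 0.2007]
ee_rot: [2.405, 2.021, 0.0]
contact_force: [0.3, 0.1, 0.1]
grip_width: 0.0856
gripper_force: 0.0
```

```bash
python3 - <<'E'
from h import *
go(.445,.2135,.05)
T=wristT();np.save('T4.npy',T);im=read_camera("wrist")
p=proj([.445,.2135,.09],T);print(p)
cv2.imwrite('pics/w4.png',cv2.resize(im[60:300,160:480],None,fx=2.4,fy=2.4,interpolation=cv2.INTER_CUBIC))
E
```

```text
units [0.01 0.03 6.03] tilt z [ 0.  0. -1.] yaw 1.398 pos [0.4442 0.2134 0.2007] t 16.5 w 0.0856
[319.70505968 192.85962598]
```

View pics/w4.png

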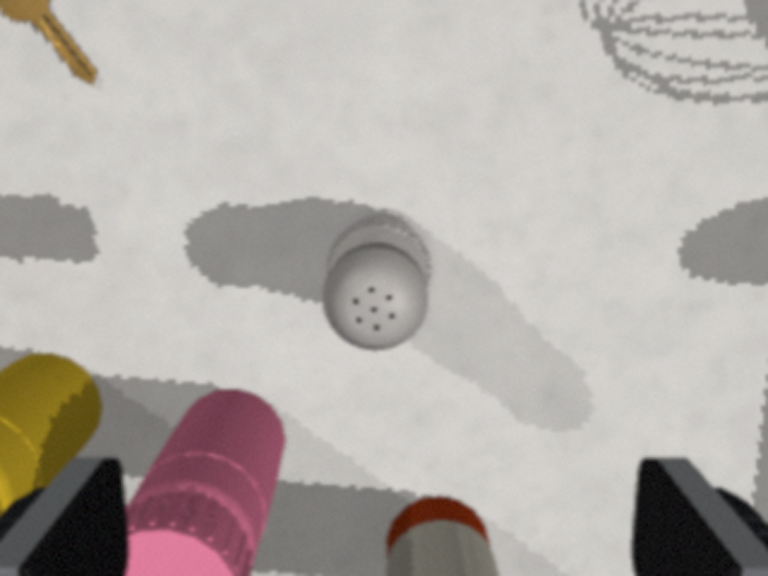

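```bash
python3 - <<'E'
from h import *
T=np.load('T4.npy')
r=ray("wrist",160+374/2.4,60+309/2.4,T)
print(atz(*r,.09),atz(*ray("wrist",160+375/2.4,60+298/2.4,T),.075))
p=tri([r,ray("top",190+137.5/3-.5,110+361.5/3-.5)]);print(p)
go(.443,.2145,.03)
E
```

```text
[0.44271582 0.21707909 0.09      ] [0.44296919 0.21704245 0.075     ]
(array([0.44360115, 0.21476243, 0.08155874]), [np.float64(0.0013128794314199433), np.float64(0.0013128794314198754)])
units [ 0.04 -0.06  6.83] tilt z [ 0.  0. -1.] yaw 1.398 pos [0.4442 0.2133 0.2007] t 16.55 w 0.0853
```

>>> {"method": "arm_command", "body": {"series": [[[0, 0, 0], [0.1, -0.05, 0.8], 0], [[0, 0, 0], [0, 0, 1], 0], [[0, 0, 0], [0, 0, 1], 0], [[0, 0, 0], [0, 0, 1], 0], [[0, 0, 0], [0, 0, 1], 0], [[0, 0, 0], [0, 0, 1], 0], [[0, 0, 0], [0, 0, 0.6], 0], [[0, 0, 0], [0, 0, 0.35], 0], [[0, 0, 0], [0, 0, 0], 0], [[0, 0, 0], [0, 0, 0], 1]]}}

```text
time: 17.8
eef_pos: [0.4438, 0.2162, 0.0324]
ee_rot: [2.405, 2.021, 0.001]
contact_force: [0.1, -0.5, -1.4]
grip_width: 0.0696
gripper_force: 0.0
```

>>> {"method": "arm_command", "body": {"series": [[[0, 0, 0], [0, 0, 0], 1], [[0, 0, 0], [0, 0, 0], 1], [[0, 0, 0], [0, 0, 0], 1], [[0, 0, 0], [0, 0, 0], 1], [[0, 0, 0], [0, 0, 0], 1], [[0, 0, 0], [0, 0, 0], 1], [[0, 0, 0], [0, 0, 0], 1], [[0, 0, 0], [0, 0, 0], 1], [[0, 0, 0], [0, 0, 0], 1], [[0, 0, 0], [0, 0, 0], 1]]}}

```text
time: 19.05
eef_pos: [0.4438, 0.2163, 0.0328]
ee_rot: [2.405, 2.021, 0.002]
contact_force: [-3.2, 0.6, 18.5]
grip_width: 0.0376
gripper_force: 58.6
```

```bash
python3 - <<'E'
from h import *
go(.6314,.0008,.19)
E
```

```text
units [-7.19  8.88 -6.28] tilt z [ 0.001  0.001 -1.   ] yaw 1.398 pos [0.4438 0.2163 0.0328] t 19.05 w 0.0376
```

>>> {"method": "arm_command", "body": {"series": [[[0, 0, 0], [0, 0, -0.2], 1], [[0, 0, 0], [0, 0, -0.5], 1], [[0, 0, 0], [0, 0, -0.8], 1], [[0, 0, 0], [0, 0, -0.8], 1], [[0, 0, 0], [0, 0, -0.8], 1], [[0, 0, 0], [0, 0, -0.8], 1], [[0, 0, 0], [0, 0, -0.8], 1], [[0, 0, 0], [0, 0, -0.8], 1], [[0, 0, 0], [0, 0, -0.6], 1], [[0, 0, 0], [0, 0, -0.2], 1]]}}

```text
time: 20.3
eef_pos: [0.4436, 0.2161, 0.1904]
ee_rot: [2.405, 2.021, 0.002]
contact_force: [0.1, -0.4, -1.9]
grip_width: 0.0374
gripper_force: 59.5
```

>>> {"method": "arm_command", "body": {"series": [[[0, 0, 0], [-0.72, 0.88, 0], 1], [[0, 0, 0], [-0.72, 0.88, 0], 1], [[0, 0, 0], [-0.72, 0.88, 0], 1], [[0, 0, 0], [-0.72, 0.88, 0], 1], [[0, 0, 0], [-0.72, 0.88, 0], 1], [[0, 0, 0], [-0.72, 0.88, 0], 1], [[0, 0, 0], [-0.72, 0.88, 0], 1], [[0, 0, 0], [-0.72, 0.88, 0], 1], [[0, 0, 0], [-0.72, 0.88, 0], 1], [[0, 0, 0], [-0.72, 0.88, 0], 1]]}}

```text
time: 21.55
eef_pos: [0.6292, 0.0001, 0.1886]
ee_rot: [-2.404, -2.021, 0.001]
contact_force: [0.5, 0.5, 0.0]
grip_width: 0.0376
gripper_force: 59.5
```

```bash
python3 - <<'E'
from h import *
go(.6314,.0008,.08)
T=wristT();np.save('T5.npy',T);im=read_camera("wrist");cv2.imwrite('pics/w5.png',im)
for p in ([.6639,.1868,.019],[.6477,.0942,.019],[.6314,.0008,.019]): print(proj(p,T).round(1))
E
```

```text
units [0.04 0.09 4.34] tilt z [-0.001  0.    -1.   ] yaw 1.398 pos [6.292e-01 1.000e-04 1.886e-01] t 21.55 w 0.0376
[321.8 -66. ]
[321.3  63.9]
[321.  175.7]
```

View pics/w5.png

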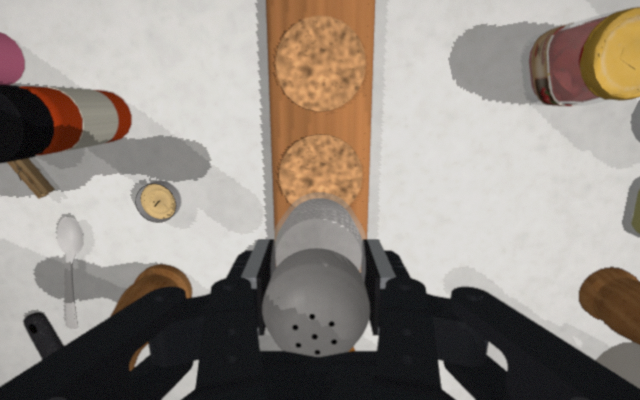

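```bash
python3 - <<'E'
from h import *
T=np.load('T5.npy')
print(atz(*ray("wrist",314.5,334.5,T),.246),sense()["eef_pos"])
E
```

```text
[0.62804482 0.00293576 0.246     ] [ 0.63156905 -0.00233413  0.18873754]
```

>>> {"method": "arm_command", "body": {"series": [[[0, 0, 0], [0.04, 0.08, 0.8], 1], [[0, 0, 0], [0, 0, 0.8], 1], [[0, 0, 0], [0, 0, 0.8], 1], [[0, 0, 0], [0, 0, 0.8], 1], [[0, 0, 0], [0, 0, 0.8], 1], [[0, 0, 0], [0, 0, 0.6], 1], [[0, 0, 0], [0, 0, 0.3], 1], [[0, 0, 0], [0, 0, 0.1], 1], [[0, 0, 0], [0, 0, 0], 1], [[0, 0, 0], [0, 0, 0], 1]]}}

```text
time: 22.85
eef_pos: [0.6316, 0.0015, 0.0649]
ee_rot: [2.404, 2.021, 0.001]
contact_force: [-0.6, 0.3, -1.2]
grip_width: 0.0376
gripper_force: 59.5
```

```bash
python3 - <<'E'
from h import *
go(.6314,.0008,.052)
E
```

```text
units [-0.03 -0.    0.52] tilt z [ 0.001 -0.    -1.   ] yaw 1.398 pos [0.6316 0.0015 0.0649] t 22.85 w 0.0376
```

>>> {"method": "arm_command", "body": {"series": [[[0, 0, 0], [-0.08, 0, 0.2], 1], [[0, 0, 0], [0, 0, 0.15], 1], [[0, 0, 0], [0, 0, 0.1], 1], [[0, 0, 0], [0, 0, 0.05], 1], [[0, 0, 0], [0, 0, 0], 1], [[0, 0, 0], [0, 0, 0], 0.5], [[0, 0, 0], [0, 0, 0], 0], [[0, 0, 0], [0, 0, 0], 0], [[0, 0, 0], [0, 0, 0], 0], [[0, 0, 0], [0, 0, 0], 0]]}}

```text
time: 24.1
eef_pos: [0.6309, -0.0005, 0.0518]
ee_rot: [-2.405, -2.021, -0.0]
contact_force: [0.3, 0.2, -0.1]
grip_width: 0.0857
gripper_force: 0.0
```

>>> {"method": "arm_command", "body": {"series": [[[0, 0, 0], [0, 0, -0.4], 0], [[0, 0, 0], [0, 0, -0.7], 0], [[0, 0, 0], [0, 0, -1], 0], [[0, 0, 0], [0, 0, -1], 0], [[0, 0, 0], [0, 0, -1], 0], [[0, 0, 0], [0, 0, -1], 0], [[0, 0, 0], [0, 0, -1], 0], [[0, 0, 0], [0, 0, -1], 0], [[0, 0, 0], [0, 0, -0.5], 0], [[0, 0, 0], [0, 0, 0], 0]]}}

```text
time: 25.35
eef_pos: [0.6313, -0.0005, 0.243]
ee_rot: [2.404, 2.02, 0.002]
contact_force: [-0.2, -0.5, -0.4]
grip_width: 0.0856
gripper_force: 0.0
```

```bash
python3 - <<'E'
from h import *
go(.4484,.0848,.23)
T=wristT();np.save('T6.npy',T);im=read_camera("wrist")
print(proj([.6314,.0008,.109],T),proj([.6314,.0008,.019],T))
cv2.imwrite('pics/w6.png',cv2.resize(im[0:300,160:480],None,fx=2,fy=2,interpolation=cv2.INTER_CUBIC))
E
```

```text
units [ 2.1  -7.79  0.51] tilt z [ 0.002 -0.    -1.   ] yaw 1.398 pos [ 6.313e-01 -5.000e-04  2.430e-01] t 25.35 w 0.0856
[318.19603069 184.40628742] [317.8900904  165.06076153]
```

View pics/w6.png

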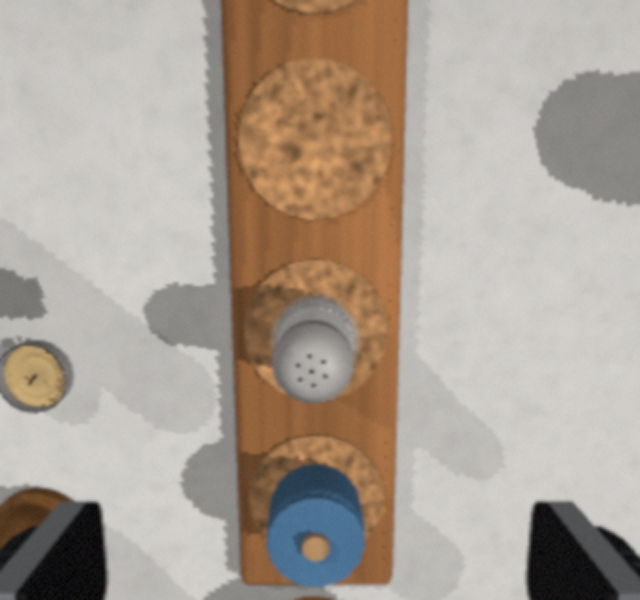

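Salt stands on c (holes at (316,185.5) vs predicted (318,184)). Next is the spice jar.

>>> {"method": "arm_command", "body": {"series": [[[0, 0, 0], [0.23, -0.87, 0], 0], [[0, 0, 0], [0.23, -0.87, 0], 0], [[0, 0, 0], [0.23, -0.87, 0], 0], [[0, 0, 0], [0.23, -0.87, 0], 0], [[0, 0, 0], [0.23, -0.87, 0], 0], [[0, 0, 0], [0.23, -0.87, 0], 0], [[0, 0, 0], [0.23, -0.87, 0], 0], [[0, 0, 0], [0.23, -0.87, 0], 0], [[0, 0, 0], [0.26, -0.83, 0], 0], [[0, 0, 0], [0, 0, 0], 0]]}}

```text
time: 26.65
eef_pos: [0.4466, 0.0853, 0.2414]
ee_rot: [-2.403, -2.022, 0.001]
contact_force: [0.7, 0.5, -0.2]
grip_width: 0.0853
gripper_force: 0.0
```

```bash
python3 - <<'E'
from h import *
go(.4484,.0848,.065)
T=wristT();np.save('T7.npy',T);im=read_camera("wrist")
print(proj([.4484,.0848,.125],T))
cv2.imwrite('pics/w7.png',cv2.resize(im[60:300,160:480],None,fx=2.4,fy=2.4,interpolation=cv2.INTER_CUBIC))
E
```

```text
units [-0.    0.08  7.06] tilt z [-0.001 -0.    -1.   ] yaw 1.399 pos [0.4466 0.0853 0.2414] t 26.65 w 0.0853
[321.27515579 191.45338561]
```

View pics/w7.png

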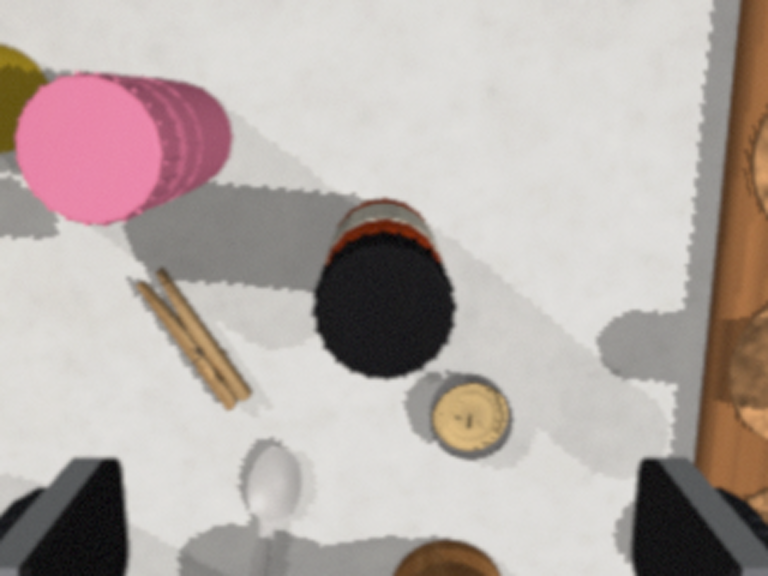

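>>> {"method": "arm_command", "body": {"series": [[[0, 0, 0], [0.05, 0.05, 0.8], 0], [[0, 0, 0], [0, 0, 1], 0], [[0, 0, 0], [0, 0, 1], 0], [[0, 0, 0], [0, 0, 1], 0], [[0, 0, 0], [0, 0, 1], 0], [[0, 0, 0], [0, 0, 1], 0], [[0, 0, 0], [0, 0, 0.8], 0], [[0, 0, 0], [0, 0, 0.4], 0], [[0, 0, 0], [0, 0, 0], 0], [[0, 0, 0], [0, 0, 0], 1]]}}

```text
time: 27.95
eef_pos: [0.4501, 0.0858, 0.0673]
ee_rot: [2.405, 2.021, 0.001]
contact_force: [-0.5, 0.2, -0.5]
grip_width: 0.0696
gripper_force: 0.0
```

>>> {"method": "arm_command", "body": {"series": [[[0, 0, 0], [0, 0, 0], 1], [[0, 0, 0], [0, 0, 0], 1], [[0, 0, 0], [0, 0, 0], 1], [[0, 0, 0], [0, 0, 0], 1], [[0, 0, 0], [0, 0, 0], 1], [[0, 0, 0], [0, 0, 0], 1], [[0, 0, 0], [0, 0, 0], 1], [[0, 0, 0], [0, 0, 0], 1], [[0, 0, 0], [0, 0, 0], 1], [[0, 0, 0], [0, 0, 0], 1]]}}

```text
time: 29.2
eef_pos: [0.45, 0.0858, 0.0676]
ee_rot: [2.404, 2.021, 0.002]
contact_force: [-2.1, 0.0, 10.8]
grip_width: 0.0446
gripper_force: 57.3
```

```bash
python3 - <<'E'
from h import *
go(.6477,.0942,.15)
E
```

```text
units [ 1.69  7.74 -3.28] tilt z [ 0.001  0.    -1.   ] yaw 1.398 pos [0.45   0.0858 0.0676] t 29.2 w 0.0446
```

>>> {"method": "arm_command", "body": {"series": [[[0, 0, 0], [0, 0, -0.3], 1], [[0, 0, 0], [0, 0, -0.8], 1], [[0, 0, 0], [0, 0, -0.9], 1], [[0, 0, 0], [0, 0, -0.9], 1], [[0, 0, 0], [0, 0, -0.7], 1], [[0, 0, 0], [0, 0.3, -0.3], 1], [[0, 0, 0], [0.17, 0.7, 0], 1], [[0, 0, 0], [0.17, 0.8, 0], 1], [[0, 0, 0], [0.17, 0.8, 0], 1], [[0, 0, 0], [0.17, 0.8, 0], 1]]}}

```text
time: 30.45
eef_pos: [0.5371, 0.0878, 0.164]
ee_rot: [-2.405, -2.021, 0.0]
contact_force: [-0.3, 0.8, -1.9]
grip_width: 0.0438
gripper_force: 59.5
```

>>> {"method": "arm_command", "body": {"series": [[[0, 0, 0], [0.17, 0.8, 0], 1], [[0, 0, 0], [0.17, 0.8, 0], 1], [[0, 0, 0], [0.17, 0.8, 0], 1], [[0, 0, 0], [0.17, 0.8, 0], 1], [[0, 0, 0], [0.17, 0.7, 0], 1], [[0, 0, 0], [0.17, 0.4, 0], 1], [[0, 0, 0], [0, 0, 0], 1], [[0, 0, 0], [0, 0, 0], 1], [[0, 0, 0], [0, 0, 0], 1], [[0, 0, 0], [0, 0, 0], 1]]}}

```text
time: 31.7
eef_pos: [0.6462, 0.0945, 0.1645]
ee_rot: [2.405, 2.021, 0.0]
contact_force: [0.7, -0.7, -2.2]
grip_width: 0.0445
gripper_force: 59.5
```

```bash
python3 - <<'E'
from h import *
go(.6477,.0942,.0866)
T=wristT();np.save('T8.npy',T);im=read_camera("wrist");cv2.imwrite('pics/w8.png',im)
for p in ([.6639,.1868,.019],[.6477,.0942,.019]): print(proj(p,T).round(1))
E
```

```text
units [-0.    0.06  3.11] tilt z [ 0.  0. -1.] yaw 1.398 pos [0.6462 0.0945 0.1645] t 31.7 w 0.0445
[320.8  63.4]
[320.4 182.8]
```

View pics/w8.png

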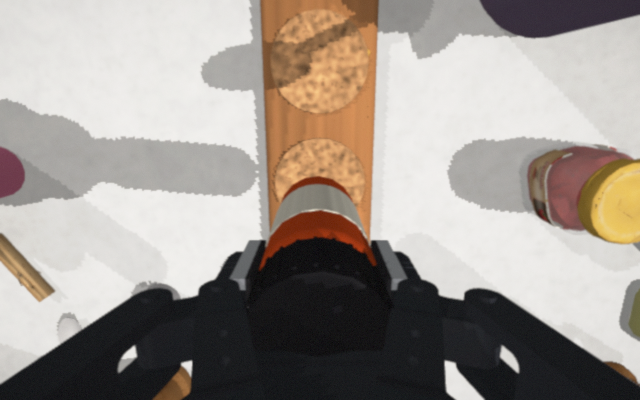

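The jar is held upright over b and centred on it (x ≈ 319), with mat a at (320,62) as predicted. I lower and release.

>>> {"method": "arm_command", "body": {"series": [[[0, 0, 0], [0, 0.04, 0.6], 1], [[0, 0, 0], [0, 0, 0.7], 1], [[0, 0, 0], [0, 0, 0.7], 1], [[0, 0, 0], [0, 0, 0.5], 1], [[0, 0, 0], [0, 0, 0.2], 1], [[0, 0, 0], [0, 0, 0.1], 1], [[0, 0, 0], [0, 0, 0], 1], [[0, 0, 0], [0, 0, 0], 1], [[0, 0, 0], [0, 0, 0], 1], [[0, 0, 0], [0, 0, 0], 1]]}}

```text
time: 33.0
eef_pos: [0.6475, 0.0943, 0.0945]
ee_rot: [2.405, 2.021, 0.0]
contact_force: [0.9, 0.2, -1.4]
grip_width: 0.0446
gripper_force: 59.5
```

```bash
python3 - <<'E'
from h import *
go(.6477,.0942,.0866)
E
```

```text
units [-0.    0.01  0.32] tilt z [ 0.  0. -1.] yaw 1.398 pos [0.6475 0.0943 0.0945] t 33.0 w 0.0446
```

>>> {"method": "arm_command", "body": {"series": [[[0, 0, 0], [0, 0, 0.15], 1], [[0, 0, 0], [0, 0, 0.1], 1], [[0, 0, 0], [0, 0, 0.06], 1], [[0, 0, 0], [0, 0, 0], 1], [[0, 0, 0], [0, 0, 0], 1], [[0, 0, 0], [0, 0, 0], 0.4], [[0, 0, 0], [0, 0, 0], 0], [[0, 0, 0], [0, 0, 0], 0], [[0, 0, 0], [0, 0, 0], 0], [[0, 0, 0], [0, 0, 0], 0]]}}

```text
time: 34.25
eef_pos: [0.6474, 0.0943, 0.0865]
ee_rot: [-2.405, -2.021, 0.0]
contact_force: [0.1, -0.5, -0.1]
grip_width: 0.0857
gripper_force: 0.0
```

>>> {"method": "arm_command", "body": {"series": [[[0, 0, 0], [0, 0, -0.4], 0], [[0, 0, 0], [0, 0, -0.7], 0], [[0, 0, 0], [0, 0, -1], 0], [[0, 0, 0], [0, 0, -1], 0], [[0, 0, 0], [0, 0, -1], 0], [[0, 0, 0], [0, 0, -1], 0], [[0, 0, 0], [0, 0, -1], 0], [[0, 0, 0], [0, 0, -0.8], 0], [[0, 0, 0], [0, 0, -0.2], 0], [[0, 0, 0], [0, 0, 0], 0]]}}

```text
time: 35.5
eef_pos: [0.6474, 0.0943, 0.2645]
ee_rot: [2.405, 2.021, 0.001]
contact_force: [0.1, 1.1, -0.3]
grip_width: 0.0855
gripper_force: 0.0
```

```bash
python3 - <<'E'
from h import *
go(.4496,-.09,.25)
T=wristT();im=read_camera("wrist");cv2.imwrite('pics/w9.png',im)
print(proj([.6477,.0942,.144],T))
g=im[120:280,230:400].max(axis=2)<45
n,l,st,c=cv2.connectedComponentsWithStats(g.astype('uint8'));i=1+st[1:,4].argmax();print(st[i],c[i]+[230,120])
E
```

```text
units [-8.62 -6.53  0.57] tilt z [ 0.001  0.    -1.   ] yaw 1.398 pos [0.6474 0.0943 0.2645] t 35.5 w 0.0855
[319.04194057 190.13654035]
[  58   38   57   59 2581] [316.08407594 186.92677257]
```

Spice stands on b: cap blob at (316,187), predicted (319,190). Now the mill.

>>> {"method": "arm_command", "body": {"series": [[[0, 0, 0], [-0.95, -0.72, 0], 0], [[0, 0, 0], [-0.95, -0.72, 0], 0], [[0, 0, 0], [-0.95, -0.72, 0], 0], [[0, 0, 0], [-0.95, -0.72, 0], 0], [[0, 0, 0], [-0.95, -0.72, 0], 0], [[0, 0, 0], [-0.95, -0.72, 0], 0], [[0, 0, 0], [-0.95, -0.72, 0], 0], [[0, 0, 0], [-0.95, -0.72, 0], 0], [[0, 0, 0], [-1, -0.77, 0], 0], [[0, 0, 0], [0, 0, 0], 0]]}}

```text
time: 36.8
eef_pos: [0.4479, -0.0902, 0.2634]
ee_rot: [-2.406, -2.018, 0.002]
contact_force: [0.2, 0.8, 1.2]
grip_width: 0.0853
gripper_force: 0.0
```

```bash
python3 - <<'E'
from h import *
go(.4496,-.09,.12)
T=wristT();np.save('T10.npy',T);im=read_camera("wrist")
print(proj([.4496,-.09,.17],T))
cv2.imwrite('pics/w10.png',cv2.resize(im[60:300,160:480],None,fx=2.4,fy=2.4,interpolation=cv2.INTER_CUBIC))
E
```

```text
units [0.02 0.08 5.74] tilt z [-0.002  0.    -1.   ] yaw 1.396 pos [ 0.4479 -0.0902  0.2634] t 36.8 w 0.0853
[321.38593998 198.7777554 ]
```

View pics/w10.png

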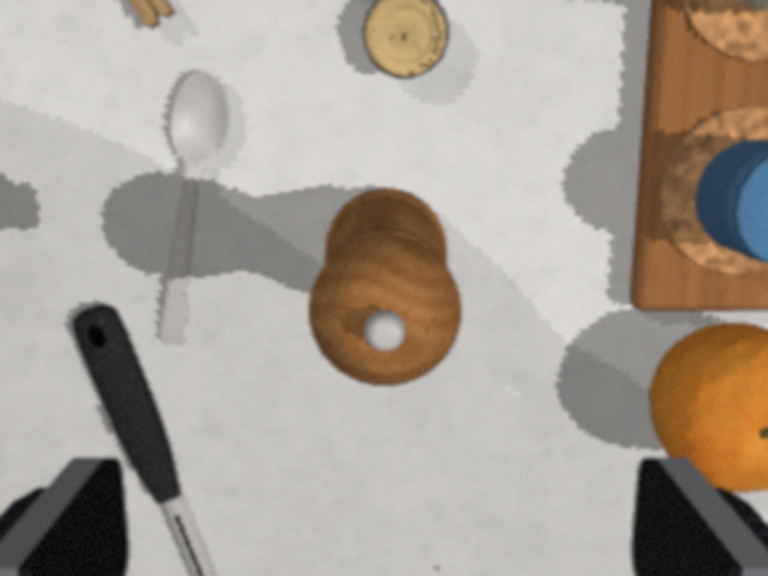

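>>> {"method": "arm_command", "body": {"series": [[[0, 0, 0], [0.02, 0.05, 0.6], 0], [[0, 0, 0], [0, 0, 0.9], 0], [[0, 0, 0], [0, 0, 0.9], 0], [[0, 0, 0], [0, 0, 0.9], 0], [[0, 0, 0], [0, 0, 0.9], 0], [[0, 0, 0], [0, 0, 0.8], 0], [[0, 0, 0], [0, 0, 0.6], 0], [[0, 0, 0], [0, 0, 0.35], 0], [[0, 0, 0], [0, 0, 0], 0], [[0, 0, 0], [0, 0, 0], 1]]}}

```text
time: 38.1
eef_pos: [0.4513, -0.089, 0.1155]
ee_rot: [2.404, 2.021, 0.0]
contact_force: [-0.5, 1.0, 0.2]
grip_width: 0.0698
gripper_force: 0.0
```

>>> {"method": "arm_command", "body": {"series": [[[0, 0, 0], [0, 0, 0], 1], [[0, 0, 0], [0, 0, 0], 1], [[0, 0, 0], [0, 0, 0], 1], [[0, 0, 0], [0, 0, 0], 1], [[0, 0, 0], [0, 0, 0], 1], [[0, 0, 0], [0, 0, 0], 1], [[0, 0, 0], [0, 0, 0], 1], [[0, 0, 0], [0, 0, 0], 1], [[0, 0, 0], [0, 0, 0], 1], [[0, 0, 0], [0, 0, 0], 1]]}}

```text
time: 39.35
eef_pos: [0.4512, -0.0891, 0.1162]
ee_rot: [2.404, 2.021, 0.001]
contact_force: [-3.0, 1.1, 14.9]
grip_width: 0.0463
gripper_force: 58.9
```

```bash
python3 - <<'E'
from h import *
go(.6639,.1868,.133)
E
```

```text
units [12.34  6.48 -0.67] tilt z [ 0.001 -0.    -1.   ] yaw 1.398 pos [ 0.4512 -0.0891  0.1162] t 39.35 w 0.0463
```

>>> {"method": "arm_command", "body": {"series": [[[0, 0, 0], [0, 0, -0.3], 1], [[0, 0, 0], [0, 0, -0.6], 1], [[0, 0, 0], [0, 0, -0.8], 1], [[0, 0, 0], [0, 0, -0.9], 1], [[0, 0, 0], [0, 0, -0.9], 1], [[0, 0, 0], [0, 0, -0.9], 1], [[0, 0, 0], [0, 0, -0.9], 1], [[0, 0, 0], [0, 0, -0.9], 1], [[0, 0, 0], [0, 0, -0.8], 1], [[0, 0, 0], [0, 0, -0.3], 1]]}}

```text
time: 40.6
eef_pos: [0.4513, -0.0892, 0.2991]
ee_rot: [2.404, 2.02, 0.002]
contact_force: [-0.0, -0.9, -1.5]
grip_width: 0.0458
gripper_force: 61.6
```

>>> {"method": "arm_command", "body": {"series": [[[0, 0, 0], [0.35, 0.18, 0], 1], [[0, 0, 0], [0.65, 0.34, 0], 1], [[0, 0, 0], [0.75, 0.4, 0], 1], [[0, 0, 0], [0.75, 0.4, 0], 1], [[0, 0, 0], [0.75, 0.4, 0], 1], [[0, 0, 0], [0.75, 0.4, 0], 1], [[0, 0, 0], [0.75, 0.4, 0], 1], [[0, 0, 0], [0.75, 0.4, 0], 1], [[0, 0, 0], [0.75, 0.4, 0], 1], [[0, 0, 0], [0.75, 0.4, 0], 1]]}}

```text
time: 41.85
eef_pos: [0.5735, 0.0684, 0.2978]
ee_rot: [2.405, 2.021, 0.0]
contact_force: [0.7, 0.2, -0.8]
grip_width: 0.046
gripper_force: 61.6
```

```bash
python3 - <<'E'
from h import *
go(.6639,.1868,.27)
E
```

```text
units [5.29 2.75 1.11] tilt z [ 0. -0. -1.] yaw 1.398 pos [0.5735 0.0684 0.2978] t 41.85 w 0.046
```

>>> {"method": "arm_command", "body": {"series": [[[0, 0, 0], [0.75, 0.39, 0], 1], [[0, 0, 0], [0.75, 0.39, 0], 1], [[0, 0, 0], [0.75, 0.39, 0], 1], [[0, 0, 0], [0.75, 0.39, 0], 1], [[0, 0, 0], [0.75, 0.39, 0], 1], [[0, 0, 0], [0.7, 0.36, 0], 1], [[0, 0, 0], [0.55, 0.29, 0], 1], [[0, 0, 0], [0.3, 0.15, 0], 1], [[0, 0, 0], [0, 0, 0], 1], [[0, 0, 0], [0, 0, 0], 1]]}}

```text
time: 43.1
eef_pos: [0.6629, 0.1856, 0.2978]
ee_rot: [-2.405, -2.021, 0.001]
contact_force: [0.3, -0.1, -1.8]
grip_width: 0.0464
gripper_force: 61.6
```

```bash
python3 - <<'E'
from h import *
go(.6639,.1868,.1352)
T=wristT();im=read_camera("wrist");cv2.imwrite('pics/w11.png',im)
for p in ([.677,.2812,.058],[.6639,.1868,.019]): print(proj(p,T).round(1))
E
```

```text
units [0.06 0.03 6.5 ] tilt z [-0. -0. -1.] yaw 1.398 pos [0.6629 0.1856 0.2978] t 43.1 w 0.0464
[316.   70.3]
[319. 157.]
```

View pics/w11.png

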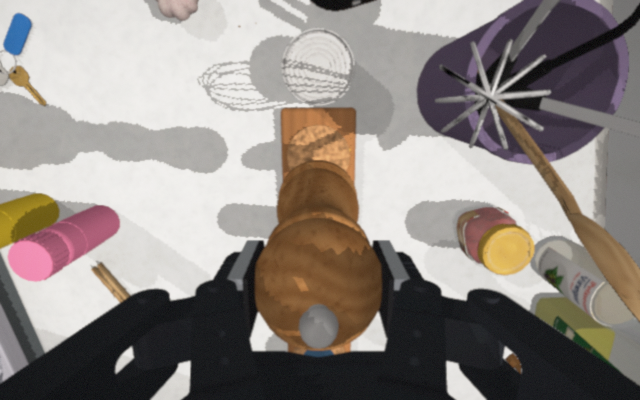

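```bash
python3 - <<'E'
from h import *
T=wristT()
print(tri([ray("wrist",490,92,T),ray("top",213,72)]))   # whisk head
print(tri([ray("wrist",575,205,T),ray("top",258,44)]))  # spoon end
E
```

```text
(array([0.77807581, 0.23863582, 0.22097303]), [np.float64(0.001970068727279985), np.float64(0.0019700687272799586)])
(array([0.85326585, 0.1445134 , 0.18873306]), [np.float64(0.002554388397280015), np.float64(0.002554388397279883)])
```

Mill upright over mat a (mat visible at (320,150), tin at (318,65)). The utensil whisk is about 10 cm off, which is clear. Lowering.

>>> {"method": "arm_command", "body": {"series": [[[0, 0, 0], [0.05, 0.02, 0.5], 1], [[0, 0, 0], [0, 0, 0.8], 1], [[0, 0, 0], [0, 0, 0.9], 1], [[0, 0, 0], [0, 0, 0.9], 1], [[0, 0, 0], [0, 0, 0.9], 1], [[0, 0, 0], [0, 0, 0.9], 1], [[0, 0, 0], [0, 0, 0.7], 1], [[0, 0, 0], [0, 0, 0.4], 1], [[0, 0, 0], [0, 0, 0.15], 1], [[0, 0, 0], [0, 0, 0], 1]]}}

```text
time: 44.4
eef_pos: [0.6641, 0.1872, 0.1444]
ee_rot: [2.405, 2.021, 0.001]
contact_force: [0.0, 0.1, -1.8]
grip_width: 0.0461
gripper_force: 61.6
```

```bash
python3 - <<'E'
from h import *
go(.6639,.1868,.1352)
E
```

```text
units [-0.02 -0.01  0.37] tilt z [ 0.  0. -1.] yaw 1.398 pos [0.6641 0.1872 0.1444] t 44.4 w 0.0461
```

>>> {"method": "arm_command", "body": {"series": [[[0, 0, 0], [0, 0, 0.15], 1], [[0, 0, 0], [0, 0, 0.1], 1], [[0, 0, 0], [0, 0, 0.08], 1], [[0, 0, 0], [0, 0, 0.03], 1], [[0, 0, 0], [0, 0, 0], 1], [[0, 0, 0], [0, 0, 0], 0.5], [[0, 0, 0], [0, 0, 0], 0.2], [[0, 0, 0], [0, 0, 0], 0], [[0, 0, 0], [0, 0, 0], 0], [[0, 0, 0], [0, 0, 0], 0]]}}

```text
time: 45.65
eef_pos: [0.6639, 0.1872, 0.135]
ee_rot: [-2.405, -2.021, 0.0]
contact_force: [0.3, -0.1, 0.2]
grip_width: 0.0856
gripper_force: 0.0
```

>>> {"method": "arm_command", "body": {"series": [[[0, 0, 0], [0, 0, -0.4], 0], [[0, 0, 0], [0, 0, -0.7], 0], [[0, 0, 0], [0, 0, -1], 0], [[0, 0, 0], [0, 0, -1], 0], [[0, 0, 0], [0, 0, -1], 0], [[0, 0, 0], [0, 0, -1], 0], [[0, 0, 0], [0, 0, -0.8], 0], [[0, 0, 0], [0, 0, -0.4], 0], [[0, 0, 0], [0, 0, 0], 0], [[0, 0, 0], [0, 0, 0], 0]]}}

```text
time: 46.9
eef_pos: [0.6635, 0.1871, 0.2919]
ee_rot: [-2.405, -2.021, 0.001]
contact_force: [-0.6, -0.0, 0.2]
grip_width: 0.0857
gripper_force: 0.0
```

>>> {"method": "arm_command", "body": {"series": [[[0, 0, 0], [0, -0.6, -0.1], 0], [[0, 0, 0], [0, -0.9, -0.1], 0], [[0, 0, 0], [0, -0.9, 0], 0], [[0, 0, 0], [0, -0.9, 0], 0], [[0, 0, 0], [0, -0.9, 0], 0], [[0, 0, 0], [0, -0.9, 0], 0], [[0, 0, 0], [0, -0.6, 0], 0], [[0, 0, 0], [0, -0.3, 0], 0], [[0, 0, 0], [0, 0, 0], 0], [[0, 0, 0], [0, 0, 0], 0]]}}

```text
time: 48.15
eef_pos: [0.5167, 0.2129, 0.2975]
ee_rot: [2.405, 2.021, 0.0]
contact_force: [1.0, -0.1, 0.8]
grip_width: 0.0855
gripper_force: 0.0
```

```bash
python3 - <<'E'
from h import *
go(.66,.18,.3)
im=read_camera("top")
for p in([.6639,.1868,.189],[.6477,.0942,.144],[.6314,.0008,.109],[.6151,-.0934,.077]): print(((proj(p,calibration("top")["world_from_camera"],"top")-[190,90])*3).round())
a=cv2.resize(im[90:200,190:440],None,fx=3,fy=3,interpolation=cv2.INTER_CUBIC)
b=cv2.resize(read_camera("scene")[150:240,190:440],None,fx=3,fy=3,interpolation=cv2.INTER_CUBIC)
cv2.imwrite('pics/f.png',np.vstack([a,b]))
E
```

```text
units [-0.31  5.87 -0.1 ] tilt z [ 0.  0. -1.] yaw 1.398 pos [0.5167 0.2129 0.2975] t 48.15 w 0.0855
[150. 115.]
[280. 148.]
[401. 177.]
[517. 203.]
```

View pics/f.png

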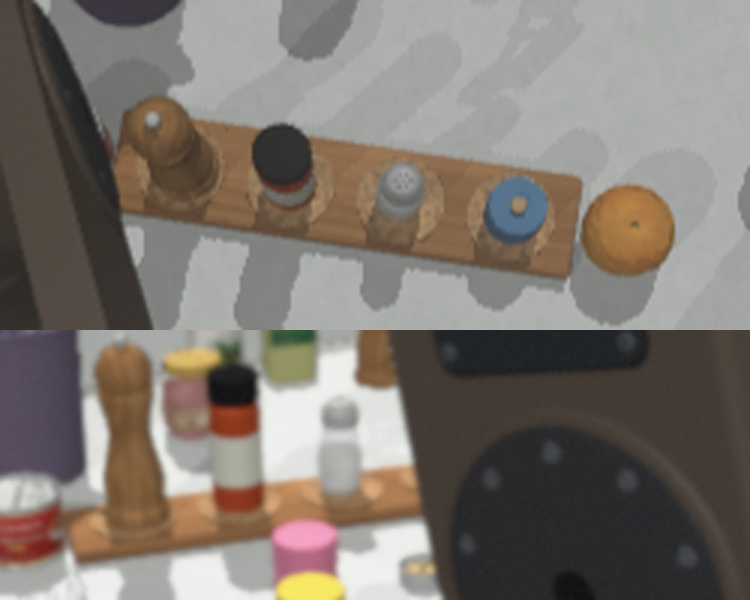

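All four stand upright on their mats: mill knob (152,119), spice cap (281,153), salt (403,180), mustard knob (518,205). Each is within about 3 mm of its mat centre. The gripper is clear, so I sign off.

```bash
python3 -c "
from plant import *
print(sign_off())"
```

```text
the job is handed in; nothing more can be done
None
```

The job is handed in at about 48 s of the 112 s limit: from the red tin's end along the ledge stand the pepper mill, spice jar, salt shaker and mustard pot, each upright and released within about 3 mm of its mat's centre in the last pictures.

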